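# Press the reference-sphere stand home in its V locator

## Robot

A 7-joint arm with a two-finger parallel gripper is mounted at the origin on the work surface. World frame = base frame: x ahead of the robot, y to its left, z up, the work surface at z = 0. Lengths are in m, angles in rad, forces in N, time in s.
With the tool pointing down it reaches from about 0.425 to 0.925 m from the base axis. Payload 6.8 kg.
Tool frame: the origin (TCP) lies on the centre line of the jaws, within the pads' length; the fingertips stand 8 mm ahead of it and the grasp point (between the pads) lies 11 mm behind it (bot.tips_ahead is the distance from the TCP to the fingertips, in m); z points along the fingers, y is the line along which they close (so a half turn about z gives the same grasp; the last joint's range is limited). The gripper opens to 85 mm and grips with 20 to 120 N. Pads are 22 mm wide; open, the fingers measure 114 mm over their backs; the gripper's body (76 mm by 85 mm) begins 54 mm behind the grasp point. The pads swing forward as they close: fully open they stand 13 mm farther back than shut.
Start: joints at [-1.357, 0.477, 0.022, 1.555, -0.011, 1.109, -0.083], TCP at [0.213, 0.64, 0.239] pointing down, gripper open.
Joint ranges: [-2.96, 2.96], [-0.34, 2.1], [-1.41, 1.46], [0.24, 2.44], [-1.37, 4.51], [0.17, 1.92], [-2.96, 2.96]. Speed limits (rad/s): [2.39, 2.39, 3.14, 3.14, 3.14, 3.14, 3.14].

## Interface

Orientations are given as a unit quaternion [w, x, y, z].
In Python, from station import bot gives the robot as it stands.
- The arm moves only by the tool send_rows, never from a script. Its argument "deltas" is text: rows parted by semicolons, each of 4 numbers parted by spaces: the shift along the tool's x, y, z in m, then the turn about the tool's z in degrees. In form: x y z spin; .... A call has 1 to 5 rows; each row is the pose to reach, as a shift and turn from the pose commanded when the call began, along the tool's axes at that moment; what a row does not reach only later rows make up. A row lasts 1/10 s, in which the tool goes at most 50 mm and 8.59 degrees, less where a joint would pass 70% of its speed; a pose out of reach is approached as far as the arm can. A call with a gripper value outside its range is refused whole. "claw" is the opening, from 0 (shut) to 1 (fully open), set as the call begins (left out, the last holds). The fingers move at their own pace and stop on an object; "force" is the grip in N (left out, the last holds). Time passes only in rows, so rows that repeat a pose let the fingers close. It gives the time, the measured TCP pose, the force, the opening and the grip force at its end, in the units of the state.
- bot.get_obs(): the state, without advancing time (a new reading comes with each control period).
- bot.read_camera(name): name is "scene" or "top"; returns a dict with "img" (384x512x3 uint8, red, green, blue), "depth" (384x512 float32, m along the optical axis (not along the pixel's ray), 0 where there is no reading), "fx", "fy", "cx", "cy" (pixels), "camera_from_world" (4x4, takes a point from world to camera coordinates). Camera axes: x right, y up, looking along -z (the intrinsics and any distortion apply to the point x, -y, -z); pixel columns grow to the right and rows downward; lengths in m; the calibration is good to about 2 mm. A picture is of the moment at which its call begins.
- bot.hand_in(): hands the job in; it is judged then, once.
Trained networks look in a picture, given as the dict that the camera call returned (one of the last four; its "shot" number tells which), for a name from the list of things; names that differ only in an ending like _2 or _b are one class to them, and where a whole thing is asked for, a point or a joint stands for the part that bears it (a point fixed in the world has none). Each returns a list of dicts, best first, with "confidence" (0 to 1); they miss things now and then, are a little off and sometimes report something else, mostly with a low value. They report only what shows in the picture. A call takes as long as a camera call. They do not tell look-alikes from the thing itself.
- bot.masks_of(picture, query): "mask" (384x512 bool, what is visible of it).
- bot.landmark_of(picture, query): "xyz" ([x, y, z] in m, in world coordinates, good to about 4 mm: a listed point, or the origin of a listed thing).
The state is a dict: "t": time; "q": joint angles; "joint_vel": joint speeds; "joint_torque": joint torques, N m; "eef_pos": TCP position; "tool_rot": TCP orientation; "contact_force": force on the tool from outside, world axes, zero at the start; "torque": the same for the moment, N m; "gripper_width": opening from 0.0 (shut) to 1.0 (fully open); "grasp_force": force on a finger pad.
Only numpy, scipy, OpenCV 4.12 (cv2) and the standard library are available. Lean on these libraries where they do the work, as an engineer would, in place of code of your own. Each camera call takes 0.05 s, during which the arm holds its last target. There are 200 camera calls.

## Task

Get the reference sphere ready for calibrating the measuring arm: carry the tall, top-heavy sphere stand upright onto the locator plate, set it down a couple of centimetres short of the green jaws and let go. Then push it, without tipping it, into the V until its foot bears on both jaws, press it there with a steady push of 10 to 15 N for a second, and leave it standing home against both jaws. Do not bang or force it (keep below 25 N), and leave the other things on the table where they are.

Things in the scene. Friction and masses are not known exactly. Their poses are not given: they have to be found in the camera images.
- stand: loose reference-sphere stand, 0.4 to 0.58 kg, 174 mm tall, top-heavy (centre of mass 114 mm up): round aluminium foot 70 mm across, 24 mm thick; orange collar 28 mm across up to 32 mm; dark post 18 mm across; white ball on top. Origin: centre of the foot's underside, z up. Starts on the table. A push at the foot slides it (2 to 4 N, up to 8 N if the fingers bear down on it)
- ball (a point): centre of the stand's white ball, 50 mm across, 149 mm above the foot's underside. The stand hangs steadily from a firm grip (about 40 N) on the ball's middle from above; held by the post below its centre of mass it leans over. When it stands, a sideways push of 1 to 1.5 N at the ball tips it
- locator: fixed grey steel plate, 170 mm (its x) by 160 mm (its y) by 12 mm thick, carrying two green jaws that form a 60 degree V opening towards its own -x side. Origin: centre of the plate's underside; x points into the V. It stands at a different place and yaw each time, sometimes to the robot's left and sometimes to its right
- home (a point): point on the plate's top, 10 mm along the locator's x from its centre, where the centre of the stand's foot lies when the foot touches both jaws; its axes are the locator's. A vertical gripper with its tips at the foot hits the post or ball: lean it back 20 to 40 degrees, fingers pointing down and along home's x
- jaw_left: green jaw on the locator's +y side, 66 mm long, 16 mm thick, 30 mm high above the plate, its inner face turned 30 degrees from the locator's x; origin: centre of its underside, 43 mm from home; the inner face is 35 mm from home
- jaw_right: green jaw on the locator's -y side, mirror image of the left one. A foot that meets one jaw first may stick on it, up to 3 mm off the other (that jaw pushes the fingers sideways): while pressing, feel sideways for each jaw in turn (about 7 N), settle midway and press again until both bear
- tube: bystander: bent steel tube, 192 mm long, 12 mm thick, about 45 mm wide, lying flat along its x; origin at its middle, on the table
- ring_gauge: bystander: steel ring gauge, 68 mm in diameter, 24 mm high; origin: centre of its underside
- gauge_case: bystander: wooden gauge-block case, 70 by 110 by 30 mm; origin: centre of its underside
Not all that is in view belongs to the job. What is meant by the stand is not yellow, and is the smaller of those in its own colour.

How it is judged:
By the outcome, as a careful person would: the job done as asked, in the order asked, and still so for the second after the job is handed in, with the robot touching nothing.
It also fails if it takes over 72 s, if anything falls off the work surface, if the arm or the gripper's body presses on something with over 40 N, if the wrist force passes 120 N, or if a joint passes its speed limit or range.

## Working session

There is one attempt and no reset: what is moved stays moved. The work goes in short steps, Python scripts to look and compute and a tool call to move; the robot and the scene stay as the last step left them, time stands still between calls to the robot, and variables do not carry over. Pictures are saved under pics/ and viewed, at most 10 in all, crops included, and the job is handed in when it is done.

Besides the shell and the picture viewer there is one more tool, called after ">>>" as name(argument=value, ...) on one line, values as JSON. send_rows: Moves the arm, as the interface text tells. Its arguments: {"type":"object","properties":{"deltas":{"type":"string"},"claw":{"type":"number"},"force":{"type":"number"}},"required":["deltas"]}

```bash
ls; mkdir -p pics; python3 - <<'E'
from station import bot
import numpy as np, cv2
o=bot.get_obs(); print({k:np.round(v,3).tolist() for k,v in o.items()}, bot.tips_ahead)
P={n:bot.read_camera(n) for n in("scene","top")}
cv2.imwrite("pics/a.png",np.vstack([cv2.resize(P[n]["img"][:,:,::-1],(400,300)) for n in P]))
for n in P:
  for q in("stand","ball","locator","home","jaw_left","jaw_right","tube","ring_gauge","gauge_case"):
    print(n,q,[(np.round(d["xyz"],3).tolist(),round(d["confidence"],2)) for d in bot.landmark_of(P[n],q)])
E
```

```text
pics
{'t': 0.0, 'q': [-1.357, 0.478, 0.022, 1.556, -0.011, 1.109, -0.083], 'joint_vel': [0.001, -0.0, -0.001, -0.0, -0.0, -0.001, -0.0], 'joint_torque': [-0.0, -59.645, 1.607, -28.12, 0.012, 0.009, -0.0], 'eef_pos': [0.213, 0.64, 0.238], 'tool_rot': [-0.0, 0.16, 0.987, -0.001], 'contact_force': [0.47, 0.561, -0.114], 'torque': [-0.013, 0.023, 0.001], 'grasp_force': 0.0, 'gripper_width': 0.994} 0.008
scene stand [([0.535, -0.231, 0.004], 0.89), ([0.654, -0.233, -0.002], 0.89), ([0.525, -0.348, -0.003], 0.68)]
scene ball [([0.54, -0.232, 0.147], 0.9), ([0.655, -0.24, 0.193], 0.84), ([0.52, -0.353, 0.148], 0.81)]
scene locator [([0.549, 0.199, -0.003], 0.6), ([0.409, 0.006, -0.003], 0.26)]
scene home [([0.558, 0.201, 0.011], 0.62)]
scene jaw_left [([0.581, 0.239, 0.012], 0.55)]
scene jaw_right [([0.548, 0.2, -0.002], 0.74), ([0.585, 0.166, 0.01], 0.61)]
scene tube [([0.554, 0.006, -0.001], 0.58)]
scene ring_gauge [([0.412, 0.009, 0.001], 0.75)]
scene gauge_case [([0.728, -0.003, 0.001], 0.97)]
top stand [([0.658, -0.231, -0.001], 0.92), ([0.54, -0.231, -0.0], 0.79)]
top ball [([0.535, -0.234, 0.149], 0.83), ([0.52, -0.348, 0.149], 0.76), ([0.654, -0.235, 0.189], 0.69)]
top locator [([0.553, 0.197, 0.002], 0.72)]
top home [([0.558, 0.203, 0.014], 0.63)]
top jaw_left [([0.58, 0.237, 0.009], 0.73)]
top jaw_right [([0.583, 0.169, 0.015], 0.46), ([0.558, 0.201, 0.015], 0.38)]
top tube [([0.558, 0.005, -0.001], 0.83)]
top ring_gauge [([0.408, 0.005, 0.001], 0.57)]
top gauge_case [([0.733, -0.008, -0.001], 0.55)]
```

View pics/a.png

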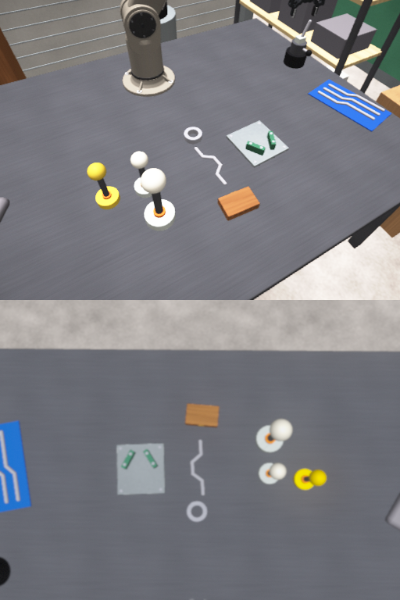

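```bash
cat > h.py <<'E'
from station import bot
import numpy as np, cv2
from scipy.optimize import least_squares
def cloud(p):
    v,u=np.mgrid[:384,:512]; d=p["depth"].astype(float)
    c=np.stack([(u-p["cx"])/p["fx"]*d,-(v-p["cy"])/p["fy"]*d,-d,np.ones_like(d)],-1)
    w=c@np.linalg.inv(p["camera_from_world"]).T
    w[d==0]=np.nan
    return w[...,:3]
def sphere(p,near,r=.025):
    w=cloud(p).reshape(-1,3); w=w[np.linalg.norm(w-near,axis=1)<.035]
    s=least_squares(lambda c:np.linalg.norm(w-c,axis=1)-r,near,loss="soft_l1",f_scale=.002)
    return s.x,len(w)
def col(p,near,R,lo,hi,med=True):
    w=cloud(p).reshape(-1,3); m=(np.linalg.norm(w[:,:2]-near[:2],axis=1)<R)&(w[:,2]>lo)&(w[:,2]<hi)
    return w[m]
E
python3 - <<'E'
from h import *
for n in("top","scene"):
    p=bot.read_camera(n); print(n,list(p),"cam at",np.linalg.inv(p["camera_from_world"])[:3,3].round(2))
    for nm,c,r in(("ball",[.537,-.232,.149],.025),("big",[.655,-.237,.191],.031),("yel",[.52,-.35,.149],.025)):
        print(nm,*sphere(p,np.array(c),r))
    pl=col(p,[.55,.198],.13,.006,.02); r=cv2.minAreaRect(pl[:,:2].astype(np.float32)); print("plate",r,np.median(pl[:,2]))
    w=cloud(p); hsv=cv2.cvtColor(p["img"],cv2.COLOR_RGB2HSV)
    g=(hsv[...,0]>60)&(hsv[...,0]<90)&(hsv[...,1]>90)&(np.linalg.norm(w[...,:2]-[.58,.2],axis=2)<.08)&(w[...,2]>.036)
    k,l=cv2.connectedComponents(g.astype(np.uint8))
    for i in range(1,k):
        q=w[l==i]
        if len(q)>20: print("jaw",len(q),q.mean(0).round(4),cv2.minAreaRect(q[:,:2].astype(np.float32)))
E
```

```text
top ['img', 'depth', 'fx', 'fy', 'cx', 'cy', 'camera_from_world', 'shot'] cam at [ 0.48 -0.02  1.16]
ball [ 0.53803795 -0.23426693  0.1484032 ] 366
big [ 0.65410227 -0.23498024  0.19288391] 602
yel [ 0.51993083 -0.35251838  0.14838526] 381
plate ((0.565140962600708, 0.20453575253486633), (0.21463042497634888, 0.18641003966331482), 0.08576861768960953) 0.011524760441866566
jaw 53 [0.5777 0.237  0.0412] ((0.5772714614868164, 0.23799379169940948), (0.012985865585505962, 0.028760544955730438), 65.89917755126953)
jaw 37 [0.5831 0.1645 0.0419] ((0.5835670828819275, 0.16454099118709564), (0.022534947842359543, 0.010252755135297775), 30.18169403076172)
scene ['img', 'depth', 'fx', 'fy', 'cx', 'cy', 'camera_from_world', 'shot'] cam at [ 1.09 -0.34  0.81]
ball [ 0.53817852 -0.23458233  0.14768431] 397
big [ 0.65550717 -0.23545143  0.19233593] 830
yel [ 0.52039366 -0.35281631  0.14773824] 447
plate ((0.5498947501182556, 0.19935740530490875), (0.1717933565378189, 0.16270498931407928), 2.406282424926758) 0.01118857479404245
jaw 70 [0.5836 0.2332 0.0407] ((0.5800476670265198, 0.23611316084861755), (0.015267759561538696, 0.062275517731904984), 63.54570388793945)
jaw 77 [0.5872 0.1623 0.0403] ((0.5856660604476929, 0.1633945256471634), (0.061208516359329224, 0.016726966947317123), 32.658653259277344)
```

>>> send_rows(deltas="-0.035 -0.013 0 8; -0.07 -0.026 0 16; -0.11 -0.04 0 24; -0.15 -0.055 0 32; -0.185 -0.068 0 40", claw=1, force=40)

```text
t: 1.6
eef_pos: [0.3694, 0.5156, 0.2396]
tool_rot: [0.0, 0.491, 0.871, 0.0]
contact_force: [0.6, 0.1, -0.1]
gripper_width: 1.001
grasp_force: 0.0
```

```bash
cat >> h.py <<'E'
from scipy.spatial.transform import Rotation as Ro
YAW=3.0; HOME=np.array([.560,.200,.012])
def st():
    o=bot.get_obs(); q=np.array(o["tool_rot"]); R=Ro.from_quat(q[[1,2,3,0]]).as_matrix()
    y=R[:,1]; az=np.degrees(np.arctan2(y[1],y[0]))
    print("t",round(o["t"],2),"pos",np.array(o["eef_pos"]).round(4),"az",round(az,2),"z",R[:,2].round(3),"F",np.round(o["contact_force"],1),"M",np.round(o["torque"],2),"w",round(o["gripper_width"],3),"g",round(o["grasp_force"],1),"q",np.round(o["q"],2))
    return o,R,az
def to(*targets,yaw=YAW):
    o,R,az=st()
    for t in targets: print(t,"->",(R.T@(np.array(t)-o["eef_pos"])).round(4),"spin",round(az-yaw,2))
E
python3 -c "
from h import *
to([.52,.20,.24],[.538,-.234,.24])"
```

```text
t 1.6 pos [0.3694 0.5156 0.2396] az 31.16 z [ 0.001  0.    -1.   ] F [ 0.6  0.1 -0.1] M [ 0.03 -0.03  0.04] w 1.001 g 0.0 q [-1.21  0.41  0.22  1.67 -0.1   1.07 -0.42]
[0.52, 0.2, 0.24] -> [-0.348  -0.0345 -0.0004] spin 28.16
[0.538, -0.234, 0.24] -> [-7.287e-01 -2.436e-01 -4.000e-04] spin 28.16
```

>>> send_rows(deltas="-0.04 -0.004 0 7; -0.08 -0.008 0 14; -0.13 -0.013 0 21; -0.17 -0.017 0 28.2; -0.21 -0.02 0 28.2")

```text
t: 2.1
eef_pos: [0.461, 0.3261, 0.2395]
tool_rot: [-0.0, 0.688, 0.726, 0.0]
contact_force: [0.4, 0.9, 0.3]
gripper_width: 1.001
grasp_force: 0.0
```

```bash
python3 -c "
from h import *
to([.538,-.234,.24])"
```

```text
t 2.1 pos [0.461  0.3261 0.2395] az 3.13 z [ 0.  0. -1.] F [0.4 0.9 0.3] M [ 0.06 -0.07 -0.06] w 1.001 g 0.0 q [-1.04  0.31  0.38  1.84 -0.13  1.02 -0.54]
[0.538, -0.234, 0.24] -> [-0.5635  0.0463 -0.0006] spin 0.13
```

>>> send_rows(deltas="-0.04 0.005 0 0; -0.08 0.01 0 0; -0.12 0.015 0 0; -0.16 0.02 0 0; -0.2 0.025 0 0")

```text
t: 2.6
eef_pos: [0.4972, 0.1282, 0.2396]
tool_rot: [0.0, 0.686, 0.728, 0.0]
contact_force: [1.0, 0.5, 0.5]
gripper_width: 1.003
grasp_force: 0.0
```

>>> send_rows(deltas="-0.04 0.005 0 0; -0.08 0.01 0 0; -0.12 0.015 0 0; -0.16 0.02 0 0; -0.2 0.02 0 0")

```text
t: 3.1
eef_pos: [0.5293, -0.0702, 0.2396]
tool_rot: [0.0, 0.686, 0.728, 0.0]
contact_force: [0.5, 0.9, 0.9]
gripper_width: 1.003
grasp_force: 0.0
```

>>> send_rows(deltas="-0.04 0 0 0; -0.08 0 0 0; -0.12 0 0 0; -0.15 0 0 0; -0.15 0 0 0")

```text
t: 3.6
eef_pos: [0.5366, -0.2239, 0.2398]
tool_rot: [0.001, 0.689, 0.725, -0.001]
contact_force: [-0.9, -0.7, -0.9]
gripper_width: 1.0
grasp_force: 0.0
```

```bash
python3 -c "
from h import *
to([.538,-.2343,.24],[.538,-.2343,.135])"
```

```text
t 3.6 pos [ 0.5366 -0.2239  0.2398] az 2.96 z [ 0.001 -0.003 -1.   ] F [-0.9 -0.7 -0.9] M [-0.04  0.08 -0.  ] w 1.0 g 0.0 q [-0.2   0.37  0.62  1.82 -0.24  1.03  0.57]
[0.538, -0.2343, 0.24] -> [-0.0105  0.0009 -0.0001] spin -0.04
[0.538, -0.2343, 0.135] -> [-0.0101  0.0009  0.1049] spin -0.04
```

>>> send_rows(deltas="-0.01 0.001 0 0; -0.01 0.001 0.02 0; -0.01 0.001 0.045 0; -0.01 0.001 0.07 0; -0.01 0.001 0.085 0")

```text
t: 4.1
eef_pos: [0.5388, -0.2266, 0.1525]
tool_rot: [-0.001, 0.685, 0.728, -0.0]
contact_force: [-0.4, -0.2, -1.1]
gripper_width: 1.002
grasp_force: 0.0
```

>>> send_rows(deltas="0 0 0.01 0; 0 0 0.019 0; 0 0 0.019 0; 0 0 0.019 0")

```text
t: 4.5
eef_pos: [0.5395, -0.2286, 0.1359]
tool_rot: [0.0, 0.686, 0.728, 0.0]
contact_force: [-0.3, 0.2, -0.3]
gripper_width: 0.997
grasp_force: 0.0
```

```bash
python3 -c "
from h import *
to([.538,-.2343,.135])
p=bot.read_camera('scene'); cv2.imwrite('pics/b.png',cv2.resize(p['img'][150:310,90:330,::-1],(720,480)))"
```

```text
t 4.5 pos [ 0.5395 -0.2286  0.1359] az 3.36 z [ 0.001 -0.    -1.   ] F [-0.3  0.2 -0.3] M [ 0.01  0.01 -0.02] w 0.997 g 0.0 q [-0.12  0.5   0.55  1.9  -0.35  0.84  0.67]
[0.538, -0.2343, 0.135] -> [-0.0056 -0.0018  0.0009] spin 0.36
```

View pics/b.png

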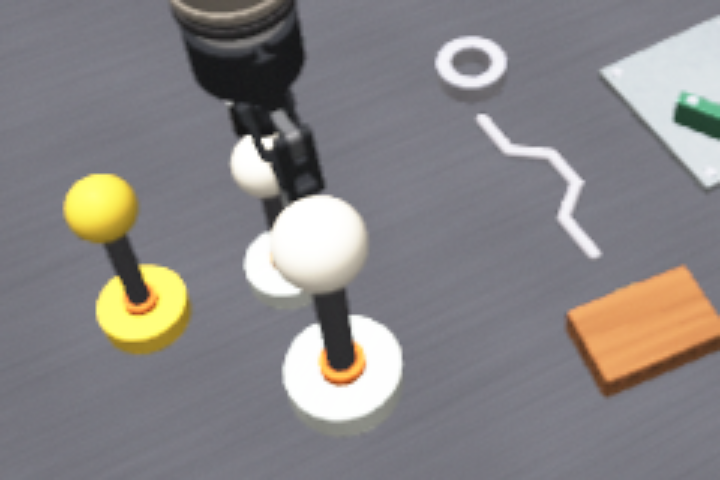

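The gripper straddles the small white ball (crop pixel ~258,165), with the big stand clear in front. I'll trim the position and then close.

>>> send_rows(deltas="-0.006 -0.002 0.001 0; -0.006 -0.002 0.001 0; -0.006 -0.002 0.001 0")

```text
t: 4.85
eef_pos: [0.5375, -0.235, 0.1346]
tool_rot: [0.0, 0.686, 0.727, 0.0]
contact_force: [0.3, 0.1, -0.2]
gripper_width: 1.0
grasp_force: 0.0
```

>>> send_rows(deltas="0 0 0 0; 0 0 0 0; 0 0 0 0; 0 0 0 0; 0 0 0 0", claw=0, force=40)

```text
t: 5.35
eef_pos: [0.5377, -0.2345, 0.1346]
tool_rot: [0.0, 0.686, 0.728, 0.0]
contact_force: [0.0, 0.2, 5.1]
gripper_width: 0.565
grasp_force: 40.8
```

>>> send_rows(deltas="0 0 0 0; 0 0 0 0; 0 0 0 0; 0 0 0 0; 0 0 0 0")

```text
t: 5.85
eef_pos: [0.5377, -0.2346, 0.1346]
tool_rot: [0.0, 0.686, 0.728, 0.0]
contact_force: [0.1, 0.4, 5.1]
gripper_width: 0.559
grasp_force: 40.9
```

```bash
python3 -c "
from h import *
to([.538,-.2343,.135])
print(sphere(bot.read_camera('scene'),np.array([.538,-.234,.149])))"
```

```text
t 5.85 pos [ 0.5377 -0.2346  0.1346] az 3.37 z [ 0.001 -0.    -1.   ] F [0.1 0.4 5.1] M [ 0.05  0.34 -0.  ] w 0.559 g 40.9 q [-0.11  0.5   0.55  1.89 -0.35  0.84  0.68]
[0.538, -0.2343, 0.135] -> [ 0.0002  0.0003 -0.0004] spin 0.37
(array([ 0.53893794, -0.23423598,  0.14846658]), 144)
```

>>> send_rows(deltas="0 0 -0.004 0; 0 0 -0.012 0; 0 0 -0.024 0; 0 0 -0.04 0; 0 0 -0.055 0")

```text
t: 6.4
eef_pos: [0.5373, -0.2346, 0.1904]
tool_rot: [-0.0, 0.686, 0.727, -0.0]
contact_force: [0.1, 0.3, -3.5]
gripper_width: 0.566
grasp_force: 42.0
```

>>> send_rows(deltas="0 0 -0.012 0; 0.003 0 -0.02 0; 0.009 0 -0.024 0; 0.018 0.001 -0.025 0; 0.03 0.002 -0.025 0")

```text
t: 6.9
eef_pos: [0.5374, -0.2035, 0.2139]
tool_rot: [-0.0, 0.686, 0.727, -0.0]
contact_force: [0.5, 0.6, -4.2]
gripper_width: 0.564
grasp_force: 42.0
```

```bash
python3 -c "
from h import *
to([.538,.199,.215])"
```

```text
t 6.9 pos [ 0.5374 -0.2035  0.2139] az 3.35 z [-0.001  0.    -1.   ] F [ 0.5  0.6 -4.2] M [-0.    0.01  0.04] w 0.564 g 42.0 q [-0.22  0.38  0.61  1.86 -0.26  0.98  0.56]
[0.538, 0.199, 0.215] -> [ 0.4018  0.0241 -0.001 ] spin 0.35
```

>>> send_rows(deltas="0.014 0.001 0 0; 0.03 0.002 0 0; 0.048 0.003 0 0; 0.067 0.004 0 0; 0.087 0.005 0 0")

```text
t: 7.4
eef_pos: [0.5372, -0.1153, 0.2137]
tool_rot: [-0.0, 0.686, 0.728, -0.0]
contact_force: [-0.5, 0.1, -4.5]
gripper_width: 0.565
grasp_force: 42.0
```

>>> send_rows(deltas="0.02 0.001 0 0; 0.04 0.002 0 0; 0.06 0.003 0 0; 0.08 0.005 0 0; 0.1 0.006 0 0")

```text
t: 7.9
eef_pos: [0.5371, -0.0149, 0.2138]
tool_rot: [-0.0, 0.686, 0.728, -0.0]
contact_force: [0.9, -0.4, -3.4]
gripper_width: 0.56
grasp_force: 42.0
```

>>> send_rows(deltas="0.02 0.001 0 0; 0.04 0.002 0 0; 0.06 0.003 0 0; 0.08 0.005 0 0; 0.1 0.006 0 0")

```text
t: 8.4
eef_pos: [0.537, 0.0851, 0.2138]
tool_rot: [-0.0, 0.686, 0.728, -0.0]
contact_force: [0.3, 1.0, -3.6]
gripper_width: 0.564
grasp_force: 42.0
```

>>> send_rows(deltas="0.02 0.001 0 0; 0.038 0.002 0 0; 0.054 0.003 0 0; 0.068 0.004 0 0; 0.08 0.005 0 0")

```text
t: 8.9
eef_pos: [0.5378, 0.1646, 0.2141]
tool_rot: [-0.0, 0.686, 0.728, -0.0]
contact_force: [0.6, 0.1, -4.0]
gripper_width: 0.564
grasp_force: 42.0
```

>>> send_rows(deltas="0.011 0 0 0; 0.021 0.001 0 0; 0.028 0.001 0 0; 0.032 0.001 0 0; 0.034 0.001 0 0")

```text
t: 9.4
eef_pos: [0.5371, 0.1974, 0.2143]
tool_rot: [0.0, 0.686, 0.728, -0.0]
contact_force: [0.4, 0.4, -3.7]
gripper_width: 0.561
grasp_force: 42.0
```

```bash
cat >> h.py <<'E'
def foot(p,near):
    # visible top face of the foot (z 8..13 mm above its centre plane): brightest low-saturation points
    w=cloud(p); hsv=cv2.cvtColor(p["img"],cv2.COLOR_RGB2HSV)
    return w,hsv
E
python3 -c "
from h import *
to([.538,.199,.215],[.538,.199,.155])
p=bot.read_camera('scene'); print(sphere(p,np.array([.538,.199,.23])),[(x['xyz'],x['confidence']) for x in bot.landmark_of(p,'stand')])
cv2.imwrite('pics/c.png',cv2.resize(p['img'][90:250,230:430,::-1],(750,600)))"
```

```text
t 9.4 pos [0.5371 0.1974 0.2143] az 3.36 z [-0. -0. -1.] F [ 0.4  0.4 -3.7] M [ 0.03 -0.03  0.02] w 0.561 g 42.0 q [-0.85  0.36  0.49  1.86 -0.2   0.97 -0.21]
[0.538, 0.199, 0.215] -> [ 0.0016  0.001  -0.0007] spin 0.36
[0.538, 0.199, 0.155] -> [0.0016 0.001  0.0593] spin 0.36
(array([0.53653081, 0.1963211 , 0.22768019]), 351) [([0.5358, 0.1993, 0.0807], 0.91), ([0.6554, -0.236, -0.0007], 0.81), ([0.5248, -0.3508, 0.0014], 0.74)]
```

View pics/c.png

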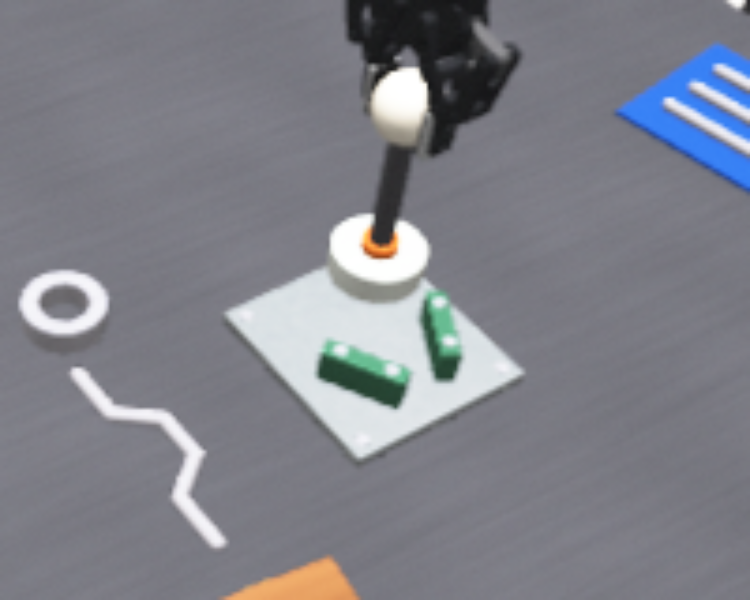

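The stand hangs upright over the plate (foot at crop ~380,255, jaws at ~365,370 and ~440,335). I'll lower it now.

>>> send_rows(deltas="0.001 0 0.01 0; 0.002 0.001 0.025 0; 0.002 0.001 0.042 0; 0.002 0.001 0.054 0; 0.002 0.001 0.06 0")

```text
t: 10.0
eef_pos: [0.537, 0.1987, 0.1522]
tool_rot: [-0.0, 0.686, 0.727, -0.001]
contact_force: [-0.3, 0.1, -3.2]
gripper_width: 0.567
grasp_force: 42.1
```

>>> send_rows(deltas="0 0 0.001 0; 0 0 0.002 0; 0 0 0.003 0; 0 0 0.004 0; 0 0 0.004 0")

```text
t: 10.5
eef_pos: [0.5381, 0.1994, 0.1506]
tool_rot: [0.0, 0.686, 0.728, 0.0]
contact_force: [-0.5, -0.1, -5.0]
gripper_width: 0.56
grasp_force: 42.1
```

>>> send_rows(deltas="0 0 0.001 0; 0 0 0.0015 0; 0 0 0.002 0; 0 0 0.002 0")

```text
t: 10.9
eef_pos: [0.538, 0.1993, 0.1482]
tool_rot: [-0.0, 0.686, 0.728, -0.0]
contact_force: [-0.4, 0.3, -4.0]
gripper_width: 0.566
grasp_force: 42.1
```

>>> send_rows(deltas="0 0 0.0005 0; 0 0 0.001 0; 0 0 0.001 0")

```text
t: 11.2
eef_pos: [0.538, 0.1992, 0.1472]
tool_rot: [-0.0, 0.686, 0.728, -0.0]
contact_force: [0.5, -0.3, -3.9]
gripper_width: 0.564
grasp_force: 42.1
```

>>> send_rows(deltas="0 0 0.0005 0; 0 0 0.001 0; 0 0 0.001 0")

```text
t: 11.5
eef_pos: [0.5383, 0.1994, 0.1467]
tool_rot: [0.0, 0.686, 0.728, 0.0]
contact_force: [-0.4, 0.0, -0.3]
gripper_width: 0.569
grasp_force: 42.4
```

>>> send_rows(deltas="0 0 0.0005 0; 0 0 0.0005 0")

```text
t: 11.7
eef_pos: [0.5386, 0.1994, 0.1466]
tool_rot: [0.0, 0.686, 0.727, 0.001]
contact_force: [-1.4, 0.3, 5.1]
gripper_width: 0.565
grasp_force: 42.8
```

>>> send_rows(deltas="0 0 0 0; 0 0 0 0; 0 0 0 0", claw=0.7)

```text
t: 12.0
eef_pos: [0.538, 0.1993, 0.1457]
tool_rot: [0.0, 0.686, 0.728, 0.0]
contact_force: [0.8, -0.2, 0.4]
gripper_width: 0.7
grasp_force: 0.0
```

>>> send_rows(deltas="0 0 0 0; 0 0 0 0; 0 0 0 0; 0 0 0 0", claw=1)

```text
t: 12.4
eef_pos: [0.538, 0.1993, 0.1458]
tool_rot: [-0.0, 0.686, 0.728, -0.0]
contact_force: [-0.5, -0.9, 0.5]
gripper_width: 1.002
grasp_force: 0.0
```

```bash
python3 -c "
from h import *
to([.538,.199,.215])
p=bot.read_camera('scene'); print(sphere(p,np.array([.538,.199,.16])),[(x['xyz'],x['confidence']) for x in bot.landmark_of(p,'stand')])"
```

```text
t 12.4 pos [0.538  0.1993 0.1458] az 3.36 z [-0.  0. -1.] F [-0.5 -0.9  0.5] M [-0.02  0.05 -0.04] w 1.002 g 0.0 q [-0.82  0.45  0.46  1.91 -0.26  0.84 -0.16]
[0.538, 0.199, 0.215] -> [-0.0003 -0.     -0.0692] spin 0.36
(array([0.53872328, 0.19907231, 0.15970228]), 298) [([0.5373, 0.2009, 0.0136], 0.83), ([0.5235, -0.3509, -0.0021], 0.78), ([0.6534, -0.2363, 0.0029], 0.71)]
```

>>> send_rows(deltas="0 0 -0.004 0; 0 0 -0.015 0; 0 0 -0.03 0; 0 0 -0.05 0; 0 0 -0.072 0")

```text
t: 13.0
eef_pos: [0.5381, 0.1992, 0.2196]
tool_rot: [0.0, 0.686, 0.727, 0.0]
contact_force: [0.1, -0.1, 0.1]
gripper_width: 1.003
grasp_force: 0.0
```

>>> send_rows(deltas="0 0 0 0; 0 -0.025 0 0; 0 -0.055 0 0; 0 -0.085 0 0; 0 -0.108 0 0")

```text
t: 13.5
eef_pos: [0.4285, 0.1926, 0.2179]
tool_rot: [-0.0, 0.686, 0.728, -0.0]
contact_force: [0.5, 0.7, 0.8]
gripper_width: 1.002
grasp_force: 0.0
```

>>> send_rows(deltas="0 0 0 0; 0 0 0.04 0; 0 0 0.08 0; 0 0 0.12 0; 0 0 0.15 0")

```text
t: 14.0
eef_pos: [0.4305, 0.1927, 0.066]
tool_rot: [0.0, 0.686, 0.728, -0.0]
contact_force: [0.4, -0.5, -1.0]
gripper_width: 1.0
grasp_force: 0.0
```

>>> send_rows(deltas="0 0 0.01 0; 0 0 0.015 0; 0 0 0.015 0; 0 0 0.015 0")

```text
t: 14.4
eef_pos: [0.4313, 0.1934, 0.054]
tool_rot: [0.0, 0.686, 0.727, 0.001]
contact_force: [0.9, -0.3, -0.9]
gripper_width: 0.999
grasp_force: 0.0
```

```bash
python3 -c "
from h import *
to([.430,.193,.028],[.430,.193,.045])
p=bot.read_camera('scene'); b,n=sphere(p,np.array([.538,.199,.16])); print(b,n)
cv2.imwrite('pics/d.png',cv2.resize(p['img'][90:210,270:430,::-1],(800,600)))
w=cloud(p).reshape(-1,3); y=np.array([np.cos(.0585),np.sin(.0585)]); d=w[:,:2]-[.430,.193]; s=d@y; l=d@[-y[1],y[0]]
for n_,a,bb in(('front',.03,.07),('rear',-.08,-.03)):
  m=(s>a)&(s<bb)&(abs(l)<.02)&(w[:,2]>.018)&(w[:,2]<.15)
  q=w[m]
  for z in np.arange(.018,.12,.01):
    k=(q[:,2]>=z)&(q[:,2]<z+.01); print(n_,round(z,3),k.sum(),(s[m][k].min().round(4),s[m][k].max().round(4)) if k.any() else '')"
```

```text
t 14.4 pos [0.4313 0.1934 0.054 ] az 3.35 z [ 0.002  0.001 -1.   ] F [ 0.9 -0.3 -0.9] M [ 0.04 -0.04 -0.01] w 0.999 g 0.0 q [-0.86  0.46  0.38  2.19 -0.32  0.54 -0.18]
[0.43, 0.193, 0.028] -> [-0.0004 -0.0014  0.026 ] spin 0.35
[0.43, 0.193, 0.045] -> [-0.0004 -0.0013  0.009 ] spin 0.35
[0.53890715 0.1988209  0.15990622] 308
front 0.018 0 
front 0.028 0 
front 0.038 0 
front 0.048 0 
front 0.058 10 (np.float64(0.0457), np.float64(0.0559))
front 0.068 18 (np.float64(0.0424), np.float64(0.058))
front 0.078 22 (np.float64(0.0427), np.float64(0.0591))
front 0.088 11 (np.float64(0.0451), np.float64(0.0586))
front 0.098 15 (np.float64(0.0379), np.float64(0.0682))
front 0.108 30 (np.float64(0.0345), np.float64(0.0697))
front 0.118 44 (np.float64(0.0307), np.float64(0.0696))
rear 0.018 0 
rear 0.028 0 
rear 0.038 0 
rear 0.048 1 (np.float64(-0.0437), np.float64(-0.0437))
rear 0.058 14 (np.float64(-0.0481), np.float64(-0.0391))
rear 0.068 18 (np.float64(-0.0478), np.float64(-0.039))
rear 0.078 22 (np.float64(-0.0549), np.float64(-0.0397))
rear 0.088 24 (np.float64(-0.0534), np.float64(-0.0398))
rear 0.098 21 (np.float64(-0.0668), np.float64(-0.0415))
rear 0.108 37 (np.float64(-0.0735), np.float64(-0.0388))
rear 0.118 17 (np.float64(-0.069), np.float64(-0.0304))
```

View pics/d.png

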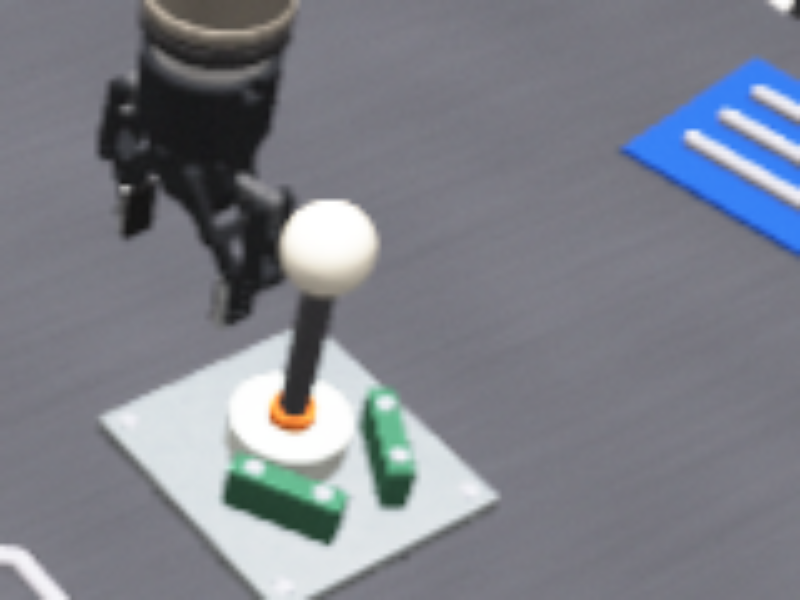

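```bash
python3 -c "
from h import *
o,R,az=st(); c=np.array(o['eef_pos'])
for n in('scene','top'):
  p=bot.read_camera(n); w=cloud(p).reshape(-1,3); l=(w-c)@R
  m=(abs(l[:,0])<.05)&(abs(l[:,1])<.081)&(l[:,2]<.012)&(l[:,2]>-.22); l=l[m]
  for z in np.arange(-.2,.0,.02):
    k=(l[:,2]>=z)&(l[:,2]<z+.02); print(n,round(z,3),k.sum(),l[k].min(0)[:2].round(4) if k.any() else '',l[k].max(0)[:2].round(4) if k.any() else '')"
```

```text
t 14.45 pos [0.4312 0.1935 0.0541] az 3.36 z [ 0.002  0.002 -1.   ] F [-0.   0.5 -0.1] M [ 0.   -0.    0.01] w 1.004 g 0.0 q [-0.86  0.46  0.38  2.19 -0.32  0.54 -0.18]
scene -0.2 209 [-0.042  -0.0296] [0.0242 0.0414]
scene -0.18 159 [-0.0397 -0.0271] [0.026  0.0371]
scene -0.16 181 [-0.0409 -0.0232] [0.0218 0.0386]
scene -0.14 158 [-0.0406 -0.0216] [0.0235 0.0384]
scene -0.12 147 [-0.0371 -0.0682] [0.0081 0.0691]
scene -0.1 196 [-0.0236 -0.0711] [0.0079 0.0731]
scene -0.08 171 [-0.0217 -0.0728] [0.0126 0.0749]
scene -0.06 117 [-0.0169 -0.0744] [0.0112 0.0765]
scene -0.04 76 [-0.014  -0.0569] [0.0098 0.057 ]
scene -0.02 46 [-0.0137 -0.0521] [0.008  0.0569]
top -0.2 59 [-0.0402 -0.0264] [-0.0187  0.0347]
top -0.18 21 [-0.0377 -0.0242] [-0.0228  0.0299]
top -0.16 50 [-0.0383 -0.0317] [-0.0134  0.0345]
top -0.14 36 [-0.0381 -0.0287] [-0.0153  0.0343]
top -0.12 116 [-0.0147 -0.0683] [0.0127 0.0671]
top -0.1 47 [-0.0169 -0.0707] [0.0103 0.0699]
top -0.08 77 [-0.0178 -0.0723] [0.0101 0.0729]
top -0.06 69 [-0.0141 -0.0741] [0.006  0.0727]
top -0.04 6 [-0.012  -0.0474] [-0.0101  0.0479]
top -0.02 7 [-0.0122 -0.0486] [-0.0066  0.0557]
```

Tips are about 4 mm below the TCP. The knuckles clear the post by about 8 mm at contact, so I'll descend and approach.

>>> send_rows(deltas="0 0 0.015 0; 0 0 0.028 0; 0 0 0.035 0; 0 0 0.038 0; 0 0 0.038 0", force=120)

```text
t: 15.05
eef_pos: [0.4301, 0.1927, 0.0145]
tool_rot: [-0.0, 0.686, 0.727, -0.0]
contact_force: [0.5, -0.4, -0.5]
gripper_width: 0.999
grasp_force: 0.0
```

>>> send_rows(deltas="0 0.003 0 0; 0 0.006 0 0; 0 0.008 0 0; 0 0.01 0 0; 0 0.01 0 0")

```text
t: 15.55
eef_pos: [0.4407, 0.1936, 0.015]
tool_rot: [0.0, 0.686, 0.727, 0.0]
contact_force: [-0.5, 0.7, -0.5]
gripper_width: 1.002
grasp_force: 0.0
```

```bash
python3 -c "
from h import *
to([.443,.194,.016])
p=bot.read_camera('scene'); b,n=sphere(p,np.array([.538,.199,.16])); print(b,n)"
```

```text
t 15.55 pos [0.4407 0.1936 0.015 ] az 3.35 z [ 0.001  0.    -1.   ] F [-0.5  0.7 -0.5] M [-0.02 -0.    0.  ] w 1.002 g 0.0 q [-0.8   0.54  0.32  2.18 -0.37  0.47 -0.13]
[0.443, 0.194, 0.016] -> [ 0.0002  0.0023 -0.001 ] spin 0.35
[0.53895465 0.1988529  0.15974014] 313
```

>>> send_rows(deltas="0 0.0015 0 0; 0 0.003 0 0; 0 0.0045 0 0; 0 0.006 0 0; 0 0.0075 0 0")

```text
t: 16.1
eef_pos: [0.4478, 0.194, 0.0148]
tool_rot: [-0.0, 0.686, 0.728, -0.0]
contact_force: [0.2, -0.7, -0.7]
gripper_width: 1.0
grasp_force: 0.0
```

>>> send_rows(deltas="0 0.001 0 0; 0 0.002 0 0; 0 0.003 0 0; 0 0.004 0 0; 0 0.005 0 0")

```text
t: 16.6
eef_pos: [0.4526, 0.1942, 0.0147]
tool_rot: [-0.0, 0.686, 0.728, -0.0]
contact_force: [-2.0, 0.7, -0.6]
gripper_width: 1.0
grasp_force: 0.8
```

```bash
python3 -c "
from h import *
st()
p=bot.read_camera('scene'); b,n=sphere(p,np.array([.544,.199,.16])); print(b,n,[x['xyz'] for x in bot.landmark_of(p,'stand') if x['xyz'][1]>0])"
```

```text
t 16.6 pos [0.4526 0.1942 0.0147] az 3.36 z [-0. -0. -1.] F [-2.   0.7 -0.6] M [-0.05  0.32  0.06] w 1.0 g 0.8 q [-0.79  0.56  0.32  2.16 -0.37  0.48 -0.12]
[0.54307952 0.1989512  0.15963947] 314 [[0.5417, 0.1998, 0.0135]]
```

>>> send_rows(deltas="0 0.0012 0 0; 0 0.0024 0 0; 0 0.0036 0 0; 0 0.0048 0 0; 0 0.006 0 0")

```text
t: 17.2
eef_pos: [0.4588, 0.1947, 0.0148]
tool_rot: [0.0, 0.686, 0.728, 0.0]
contact_force: [-0.9, -1.2, -0.8]
gripper_width: 1.002
grasp_force: 0.7
```

>>> send_rows(deltas="0 0.001 0 0; 0 0.002 0 0; 0 0.003 0 0; 0 0.004 0 0; 0 0.005 0 0")

```text
t: 17.7
eef_pos: [0.4637, 0.1949, 0.0148]
tool_rot: [-0.0, 0.686, 0.728, 0.0]
contact_force: [-1.6, -0.4, -1.2]
gripper_width: 1.002
grasp_force: 0.7
```

```bash
python3 -c "
from h import *
st()
p=bot.read_camera('scene'); b,n=sphere(p,np.array([.554,.199,.16])); print(b,n,[x['xyz'] for x in bot.landmark_of(p,'stand') if x['xyz'][1]>0])"
```

```text
t 17.7 pos [0.4637 0.1949 0.0148] az 3.36 z [ 0.  0. -1.] F [-1.6 -0.4 -1.2] M [ 0.03  0.35 -0.02] w 1.002 g 0.7 q [-0.78  0.57  0.32  2.13 -0.37  0.49 -0.12]
[0.55428165 0.1998812  0.15949385] 320 [[0.553, 0.2041, 0.0137]]
```

>>> send_rows(deltas="0 0.0005 0 0; 0 0.001 0 0; 0 0.0015 0 0; 0 0.002 0 0; 0 0.0025 0 0")

```text
t: 18.3
eef_pos: [0.4662, 0.1951, 0.0148]
tool_rot: [-0.0, 0.686, 0.728, -0.0]
contact_force: [-2.1, -0.3, 0.3]
gripper_width: 1.003
grasp_force: 1.1
```

>>> send_rows(deltas="0 0.0004 0 0; 0 0.0008 0 0; 0 0.0012 0 0; 0 0.0016 0 0")

```text
t: 18.7
eef_pos: [0.4678, 0.1951, 0.0148]
tool_rot: [-0.0, 0.686, 0.728, -0.0]
contact_force: [-2.3, 0.3, -0.5]
gripper_width: 1.001
grasp_force: 1.1
```

>>> send_rows(deltas="0 0.0003 0 0; 0 0.0006 0 0; 0 0.0009 0 0")

```text
t: 19.0
eef_pos: [0.4687, 0.1952, 0.0148]
tool_rot: [-0.0, 0.686, 0.728, -0.0]
contact_force: [-2.0, 0.2, 0.1]
gripper_width: 1.001
grasp_force: 1.1
```

>>> send_rows(deltas="0 0.0003 0 0; 0 0.0006 0 0; 0 0.0009 0 0")

```text
t: 19.3
eef_pos: [0.4689, 0.1952, 0.0148]
tool_rot: [-0.0, 0.686, 0.728, -0.001]
contact_force: [-6.2, -0.4, 4.3]
gripper_width: 1.002
grasp_force: 3.0
```

>>> send_rows(deltas="0 0.0003 0 0; 0 0.0006 0 0")

```text
t: 19.5
eef_pos: [0.4689, 0.1952, 0.0147]
tool_rot: [-0.001, 0.686, 0.728, -0.001]
contact_force: [-7.5, 0.4, 5.7]
gripper_width: 1.0
grasp_force: 3.7
```

>>> send_rows(deltas="0 0.0003 0 0; 0 0.0006 0 0")

```text
t: 19.7
eef_pos: [0.4689, 0.1952, 0.0146]
tool_rot: [-0.001, 0.686, 0.728, -0.001]
contact_force: [-8.4, -0.8, 6.3]
gripper_width: 1.002
grasp_force: 4.4
```

>>> send_rows(deltas="0 0.0003 0 0; 0 0.0006 0 0; 0 0.0006 0 0")

```text
t: 20.0
eef_pos: [0.4689, 0.1951, 0.0145]
tool_rot: [-0.001, 0.686, 0.728, -0.002]
contact_force: [-9.4, -0.8, 6.5]
gripper_width: 1.0
grasp_force: 4.9
```

```bash
cat >> h.py <<'E'
def lat():
    o,R,az=st(); F=np.array(o["contact_force"]); print("tool-axis force",(R.T@F).round(1))
E
python3 -c "
from h import *
lat()
p=bot.read_camera('scene'); b,n=sphere(p,np.array([.559,.199,.16])); print(b,n)
cv2.imwrite('pics/e.png',cv2.resize(p['img'][90:210,270:430,::-1],(800,600),interpolation=cv2.INTER_CUBIC))"
```

```text
t 20.0 pos [0.4689 0.1951 0.0145] az 3.39 z [-0.004 -0.001 -1.   ] F [-9.4 -0.8  6.5] M [-0.03  1.47 -0.01] w 1.0 g 4.9 q [-0.77  0.57  0.32  2.12 -0.37  0.51 -0.11]
tool-axis force [-0.3 -9.5 -6.5]
[0.5593028  0.20011166 0.15967765] 318
```

View pics/e.png

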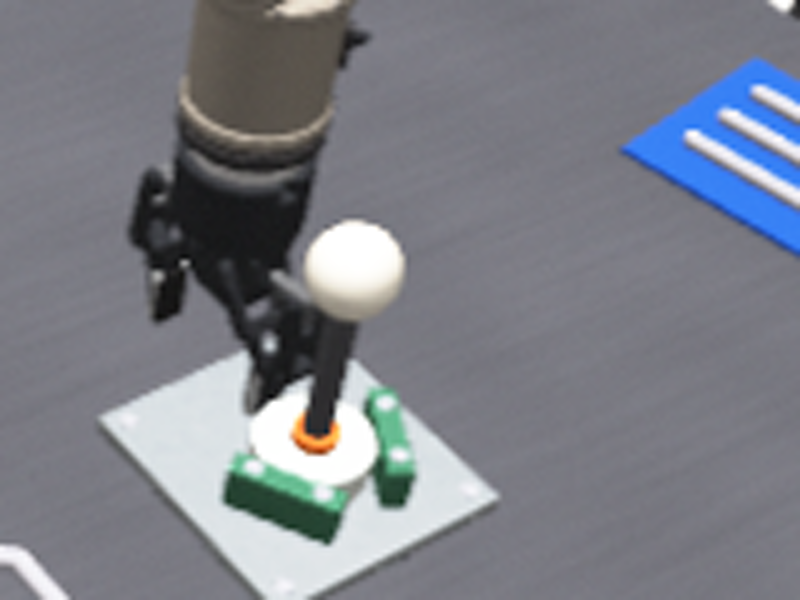

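The foot sits in the V, upright, with the finger behind it (crop ~265,385). Next I'll feel sideways for each jaw.

>>> send_rows(deltas="0.0004 0.0004 0 0; 0.0008 0.0008 0 0; 0.0012 0.0008 0 0; 0.0012 0.0008 0 0")

```text
t: 20.45
eef_pos: [0.4689, 0.1954, 0.0143]
tool_rot: [-0.002, 0.686, 0.727, -0.003]
contact_force: [-10.0, -2.5, 8.1]
gripper_width: 0.998
grasp_force: 5.6
```

```bash
python3 -c "
from h import *
lat()"
```

```text
t 20.45 pos [0.4689 0.1954 0.0143] az 3.34 z [-0.006 -0.002 -1.   ] F [-10.   -2.5   8.1] M [-0.53  1.77 -0.1 ] w 0.998 g 5.6 q [-0.78  0.57  0.33  2.12 -0.37  0.51 -0.12]
tool-axis force [ -1.9 -10.2  -8. ]
```

>>> send_rows(deltas="0.0005 0 0 0; 0.001 0 0 0; 0.0015 0 0 0; 0.0015 0 0 0")

```text
t: 20.85
eef_pos: [0.4689, 0.196, 0.0141]
tool_rot: [-0.001, 0.687, 0.727, -0.003]
contact_force: [-10.5, -4.9, 5.5]
gripper_width: 1.001
grasp_force: 5.1
```

```bash
python3 -c "
from h import *
lat()"
```

```text
t 20.85 pos [0.4689 0.196  0.0141] az 3.28 z [-0.006 -0.003 -1.   ] F [-10.5  -4.9   5.5] M [-0.81  1.64 -0.2 ] w 1.001 g 5.1 q [-0.78  0.58  0.33  2.12 -0.37  0.51 -0.12]
tool-axis force [ -4.3 -10.8  -5.4]
```

>>> send_rows(deltas="0.0005 0 0 0; 0.001 0 0 0; 0.0015 0 0 0; 0.0015 0 0 0")

```text
t: 21.25
eef_pos: [0.4688, 0.1971, 0.0138]
tool_rot: [-0.001, 0.687, 0.727, -0.003]
contact_force: [-8.7, -4.2, 1.6]
gripper_width: 1.0
grasp_force: 4.5
```

```bash
python3 -c "
from h import *
lat()"
```

```text
t 21.25 pos [0.4688 0.1971 0.0138] az 3.26 z [-0.006 -0.003 -1.   ] F [-8.7 -4.2  1.6] M [-0.97  1.55 -0.2 ] w 1.0 g 4.5 q [-0.78  0.58  0.33  2.12 -0.37  0.51 -0.12]
tool-axis force [-3.7 -9.  -1.5]
```

>>> send_rows(deltas="-0.001 0 0 0; -0.002 0 0 0; -0.003 0 0 0; -0.0042 0 0 0; -0.0042 0 0 0")

```text
t: 21.75
eef_pos: [0.4688, 0.1964, 0.0139]
tool_rot: [-0.002, 0.685, 0.728, -0.002]
contact_force: [-9.0, 2.5, 0.4]
gripper_width: 0.995
grasp_force: 4.4
```

```bash
python3 -c "
from h import *
lat()"
```

```text
t 21.75 pos [0.4688 0.1964 0.0139] az 3.52 z [-0.006 -0.    -1.   ] F [-9.   2.5  0.4] M [0.68 1.75 0.23] w 0.995 g 4.4 q [-0.77  0.57  0.32  2.12 -0.37  0.51 -0.11]
tool-axis force [ 3.  -8.8 -0.3]
```

>>> send_rows(deltas="-0.001 0 0 0; -0.002 0 0 0; -0.003 0 0 0; -0.003 0 0 0")

```text
t: 22.15
eef_pos: [0.4685, 0.1944, 0.0139]
tool_rot: [-0.003, 0.684, 0.729, -0.002]
contact_force: [-10.4, 5.7, 1.1]
gripper_width: 1.001
grasp_force: 5.1
```

```bash
python3 -c "
from h import *
lat()"
```

```text
t 22.15 pos [0.4685 0.1944 0.0139] az 3.61 z [-0.007  0.001 -1.   ] F [-10.4   5.7   1.1] M [1.11 2.04 0.33] w 1.001 g 5.1 q [-0.77  0.57  0.32  2.12 -0.37  0.51 -0.11]
tool-axis force [  6.3 -10.   -1. ]
```

>>> send_rows(deltas="0.001 0 0 0; 0.002 0 0 0; 0.003 0 0 0; 0.003 0 0 0")

```text
t: 22.55
eef_pos: [0.4689, 0.1951, 0.0139]
tool_rot: [-0.002, 0.686, 0.728, -0.003]
contact_force: [-8.6, 0.6, 1.8]
gripper_width: 1.003
grasp_force: 4.5
```

```bash
python3 -c "
from h import *
lat()
for i in range(2):
  p=bot.read_camera('scene'); b,n=sphere(p,np.array([.559,.199,.16])); print(b,n)
p=bot.read_camera('top'); b,n=sphere(p,np.array([.559,.199,.16])); print(b,n)
lat()"
```

```text
t 22.55 pos [0.4689 0.1951 0.0139] az 3.43 z [-0.006 -0.001 -1.   ] F [-8.6  0.6  1.8] M [0.12 1.69 0.02] w 1.003 g 4.5 q [-0.77  0.57  0.32  2.12 -0.37  0.51 -0.11]
tool-axis force [ 1.1 -8.5 -1.7]
[0.55924001 0.20014804 0.15978908] 318
[0.55910967 0.2001963  0.1598149 ] 318
[0.55980737 0.2005733  0.16035133] 370
t 22.7 pos [0.4689 0.1951 0.0139] az 3.43 z [-0.006 -0.001 -1.   ] F [-8.7  0.3  2. ] M [0.07 1.69 0.06] w 1.004 g 4.4 q [-0.77  0.57  0.32  2.12 -0.37  0.51 -0.11]
tool-axis force [ 0.9 -8.6 -2. ]
```

>>> send_rows(deltas="0.0003 0.0005 0 0; 0.0006 0.001 0 0; 0.0006 0.0015 0 0; 0.0006 0.0015 0 0")

```text
t: 23.1
eef_pos: [0.4689, 0.1952, 0.0139]
tool_rot: [-0.003, 0.686, 0.728, -0.004]
contact_force: [-14.6, -1.3, 6.9]
gripper_width: 1.001
grasp_force: 7.1
```

>>> send_rows(deltas="0 0.0004 0 0; 0 0.0008 0 0; 0 0.0008 0 0")

```text
t: 23.4
eef_pos: [0.469, 0.1952, 0.0139]
tool_rot: [-0.003, 0.686, 0.728, -0.004]
contact_force: [-18.2, -1.7, 10.6]
gripper_width: 0.998
grasp_force: 8.4
```

>>> send_rows(deltas="0 -0.0005 0 0; 0 -0.0013 0 0; 0 -0.0013 0 0")

```text
t: 23.7
eef_pos: [0.4689, 0.1952, 0.0139]
tool_rot: [-0.002, 0.686, 0.728, -0.003]
contact_force: [-11.6, -0.7, 5.2]
gripper_width: 1.003
grasp_force: 6.1
```

>>> send_rows(deltas="0 0.0002 0 0; 0 0.0002 0 0; 0 0.0002 0 0; 0 0.0002 0 0; 0 0.0002 0 0")

```text
t: 24.2
eef_pos: [0.4689, 0.1952, 0.0139]
tool_rot: [-0.002, 0.686, 0.728, -0.004]
contact_force: [-12.4, -1.4, 6.3]
gripper_width: 1.003
grasp_force: 6.5
```

>>> send_rows(deltas="0 0 0 0; 0 0 0 0; 0 0 0 0; 0 0 0 0; 0 0 0 0")

```text
t: 24.7
eef_pos: [0.4689, 0.1952, 0.0139]
tool_rot: [-0.002, 0.686, 0.728, -0.004]
contact_force: [-12.6, -1.5, 6.3]
gripper_width: 0.999
grasp_force: 6.5
```

>>> send_rows(deltas="0 0 0 0; 0 0 0 0; 0 0 0 0; 0 0 0 0; 0 0 0 0")

```text
t: 25.2
eef_pos: [0.4689, 0.1952, 0.0139]
tool_rot: [-0.002, 0.686, 0.728, -0.004]
contact_force: [-12.8, -1.1, 7.0]
gripper_width: 1.002
grasp_force: 6.5
```

```bash
python3 -c "
from h import *
lat()
for n in('scene','top'):
  p=bot.read_camera(n); b,k=sphere(p,np.array([.559,.2,.16])); print(b,k)"
```

```text
t 25.2 pos [0.4689 0.1952 0.0139] az 3.4 z [-0.008 -0.002 -1.   ] F [-12.8  -1.1   7. ] M [-0.24  2.1  -0.03] w 1.002 g 6.5 q [-0.77  0.58  0.32  2.12 -0.37  0.51 -0.11]
tool-axis force [ -0.4 -12.9  -6.9]
[0.55937927 0.20001371 0.15966622] 321
[0.559388   0.20067228 0.16050244] 368
```

>>> send_rows(deltas="0 -0.001 0 0; 0 -0.002 0 0; 0 -0.003 0 0; 0 -0.005 0 0; 0 -0.008 0 0")

```text
t: 25.8
eef_pos: [0.467, 0.196, 0.0153]
tool_rot: [0.001, 0.686, 0.727, 0.002]
contact_force: [0.1, -0.1, -0.0]
gripper_width: 1.002
grasp_force: 0.0
```

>>> send_rows(deltas="0 -0.01 0 0; 0 -0.02 0 0; 0 -0.025 0 0; 0 -0.025 -0.02 0; 0 -0.025 -0.04 0")

```text
t: 26.3
eef_pos: [0.4394, 0.1939, 0.055]
tool_rot: [-0.0, 0.686, 0.728, -0.001]
contact_force: [0.7, 0.4, 0.5]
gripper_width: 1.003
grasp_force: 0.0
```

>>> send_rows(deltas="0 0 -0.04 0; 0 0 -0.08 0; 0 0 -0.12 0; 0 0 -0.15 0; 0 0 -0.15 0")

```text
t: 26.8
eef_pos: [0.4424, 0.1954, 0.2087]
tool_rot: [0.0, 0.686, 0.728, 0.004]
contact_force: [1.4, 1.2, 0.7]
gripper_width: 0.999
grasp_force: 0.0
```

```bash
python3 -c "
from h import *
lat()
for n in('scene','top'):
  p=bot.read_camera(n); b,k=sphere(p,np.array([.559,.2,.16])); print(b,k,[(q,np.round(x['xyz'],3)) for q in('stand','home','tube','ring_gauge','gauge_case') for x in bot.landmark_of(p,q)])
  r=(slice(95,215),slice(270,430)) if n=='scene' else (slice(160,260),slice(120,240))
  cv2.imwrite('pics/f_%s.png'%n,cv2.resize(p['img'][r][:,:,::-1],(720,560),interpolation=cv2.INTER_CUBIC))"
```

```text
t 26.8 pos [0.4424 0.1954 0.2087] az 3.36 z [ 0.006  0.006 -1.   ] F [1.4 1.2 0.7] M [0.07 0.   0.01] w 0.999 g 0.0 q [-1.    0.2   0.52  2.07 -0.13  0.89 -0.34]
tool-axis force [ 1.1  1.5 -0.7]
[0.55936422 0.20006942 0.15971594] 319 [('stand', array([ 0.654, -0.235, -0.001])), ('stand', array([0.556, 0.202, 0.012])), ('stand', array([ 0.524, -0.35 ,  0.001])), ('stand', array([0.414, 0.008, 0.001])), ('home', array([0.556, 0.2  , 0.011])), ('tube', array([ 0.557,  0.005, -0.003])), ('tube', array([ 0.732, -0.004, -0.001])), ('ring_gauge', array([ 0.412,  0.008, -0.002])), ('gauge_case', array([ 0.732, -0.005,  0.001]))]
[0.55944769 0.20064993 0.16040823] 370 [('stand', array([ 0.525, -0.354, -0.003])), ('home', array([0.558, 0.202, 0.014])), ('home', array([0.558, 0.203, 0.01 ])), ('tube', array([0.56 , 0.008, 0.001])), ('tube', array([0.407, 0.006, 0.001])), ('ring_gauge', array([ 0.407,  0.005, -0.001])), ('gauge_case', array([ 0.733, -0.009, -0.004]))]
```

View pics/f_scene.png

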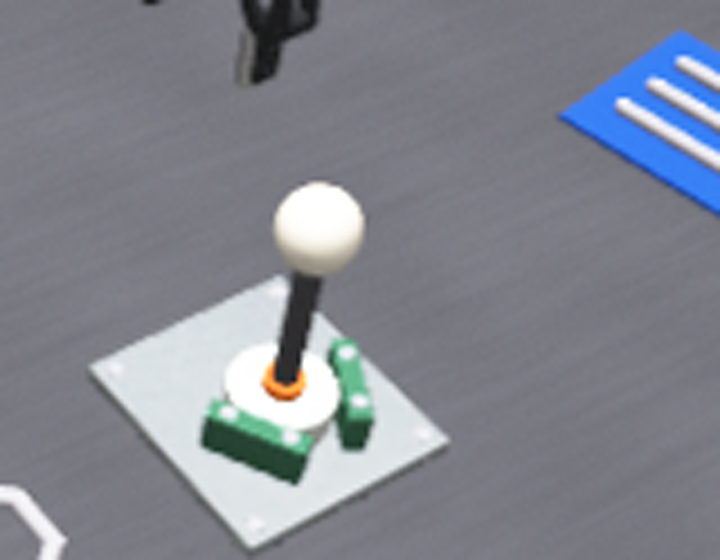

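View pics/f_top.png

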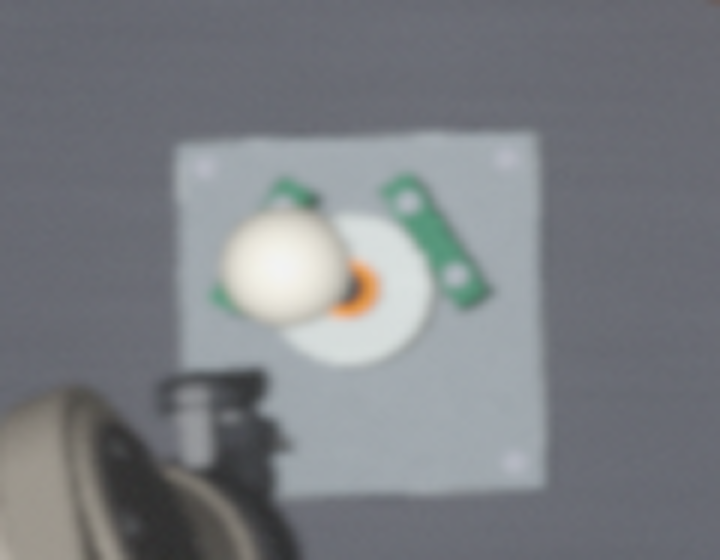

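The stand is upright with its foot against both jaws (top crop ~350,290; right jaw ~440,240). Side forces balanced during the press, and the gripper is clear, so I'll hand in.

```bash
python3 -c "
from station import bot
print(bot.hand_in())"
```

```text
the job is handed in; nothing more can be done
None
```

I handed the job in with the stand upright and home against both jaws. The final press held at 12.4 to 12.8 N for over a second after a brief rise to 18 N, the bystanders stayed put, and the gripper was clear; no verdict came back.

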